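# Seat the vial rotor in the rotator's two bearing slots

### The job

Lift the vial rotor straight up out of its grey rest and lower it, axle level, into the two open slots of the blue fork on the white rotator stand. The fork is clamped somewhere along its rails, so find the slots gently by feel, then press the axle down past the two orange sprung rollers until both ends are fully home at the slot bottoms, and let go. Never force it down hard or drop it, and leave the other things on the bench where they are.

Things in the scene. Friction and masses are not known exactly. Their poses are not given: they have to be found in the camera images.
- stand: White rotator stand fixed to the bench: base 180 (x) x 230 (y) x 26 mm, rails on top to 30 mm. Origin: centre of its underside, z up, y along the fitted axle, x across. A blue fork is clamped on the rails; its position is NOT measured: anywhere from 24 mm to the -x side to 24 mm to the +x side of the stand's centre, centred in y, square to the stand. It does not move when pushed.
- stand_seat (a point): Rail datum: point 31 mm to the -x side of the stand's centre, 80 mm above the bench, the height of the axle's axis when fully home. The slots themselves stand 7 to 55 mm to the +x side of this point (hidden). Axes as the stand.
- cheek_l (a point): Point at the rail datum (stand x = -31 mm), y = 92 mm, z = 98 mm: always on the flat level top of the fork's +y cheek, on the -x side of its slot. Each blue cheek is 124 mm long (x), 12 mm thick (y). At mid-length it has an open-topped slot 13 mm wide, lips rounded to 1.5 mm radius, floor at z = 75 mm. The slots of both cheeks are in line.
- cheek_r (a point): The same for the -y cheek, y = -92 mm. In each slot an orange sprung roller (12 mm diameter) sticks 5 mm in from the +x wall: the axle meets it with its axis at about z = 93 mm and, once pushed past, it closes above the axle. The two together yield to a push of about 5 to 18 N on top of the rotor's weight.
- rotor_center (a point): Vial rotor's centre, on its axle; y along the axle. Mid-way a dark grip block 30 (x) x 60 (y) x 36 mm (z), upright at the start, to be taken across its 30 mm. Beyond it at each end a white disc, 76 mm diameter (y = 45 to 51 mm), vials on its outer side to 75 mm, an 18 mm collar from 77 to 81 mm. Same both ways round. 0.36 to 0.59 kg.
- axle_l (a point): On the axis of the rotor's bare steel axle (10 mm diameter, 216 mm long), 92 mm to the +y side of the rotor's centre: where it lies in a slot.
- axle_r (a point): The same, 92 mm to the -y side of the rotor's centre.
- rest: Grey plastic rest fixed to the bench, plate 130 (x) x 220 (y) x 10 mm with two posts at y = +-92 mm, tops at 66 mm, each with an open notch 10 mm deep (14 mm wide) that holds the rotor's axle with its axis 61 mm above the bench. Origin: centre of the underside; y along the axle.
- wash_bottle: Bystander: white bottle, 64 mm diameter, 150 mm high. Origin at its underside.
- screwdriver: Bystander: screwdriver lying on the bench. Origin at its underside.
- cap_jar: Bystander: small amber jar, 32 mm diameter, 45 mm high, standing beside the stand. Origin at its underside.
Not all that is in view belongs to the job. Leave any turquoise or yellow look-alike of the part that bears rotor_center alone.

How it is judged:
By the outcome, as a careful person would: the job done as asked, in the order asked, and still so for the second after the job is handed in, with the robot touching nothing.
It also fails if it takes over 72 s, if anything falls off the work surface, if the arm or the gripper's body presses on something with over 40 N, if the wrist force passes 120 N, or if a joint passes its speed limit or range.

### The arm

A 6-joint arm with a two-finger parallel gripper is mounted at the origin on the work surface. World frame = base frame: x ahead of the robot, y to its left, z up, the work surface at z = 0. Lengths are in mm, angles in degrees, forces in N, time in s.
With the tool pointing down it reaches from about 350 to 1000 mm from the base axis. Payload 7.1 kg.
Tool frame: the origin (TCP) lies midway between the tips of the shut fingers; the grasp point (between the pads) lies 19 mm behind it (arm.tcp_to_grasp is the z of the grasp point in the tool frame, in mm); z points along the fingers, y is the direction in which the jaws open and shut (so a half turn about z gives the same grasp; the last joint's range is limited). The gripper opens to 85 mm and grips with 20 to 120 N. Pads are 22 mm wide; open, the fingers measure 114 mm over their backs; the gripper's body (76 mm by 85 mm) begins 54 mm behind the grasp point. The pads swing forward as they close: fully open they stand 13 mm farther back than shut.
Start: joints at [70.875, 24.242, 93.386, -0, 62.372, -1.089], TCP at [193.485, 594.28, 231.319] pointing down, gripper open.
Joint ranges: [-172.04, 172.04], [-51.8, 120.97], [4.93, 147.93], [-75.15, 255.16], [6.16, 154.13], [-145.62, 145.62]. Speed limits (degrees/s): [136.94, 136.94, 172.46, 180, 180, 180].

### API

Orientations are given as a 3x3 rotation matrix whose columns are the frame's x, y, z axes.
In Python, from cell import arm gives the robot as it stands.
- The arm moves only by the tool carry_out, never from a script. Its argument "targets" is a list of rows, each a list of 7 numbers: the turn, a rotation vector about the tool's x, y, z in units of 6 degrees (1.0 is 6 degrees), then the shift along the tool's x, y, z in units of 25 mm (1.0 is 25 mm), then the opening in per cent of the stroke, from 0 (shut) to 100 (fully open). In form: [[rx, ry, rz, tx, ty, tz, fingers], ...]. A call has 1 to 10 rows; each row is the pose to reach, as a shift and turn from the pose commanded when the call began, along the tool's axes at that moment; what a row does not reach only later rows make up. A row lasts 1/12 s, in which the tool goes at most 41.7 mm and 7.16 degrees, less where a joint would pass 70% of its speed; a pose out of reach is approached as far as the arm can. A call with a gripper value outside its range is refused whole. The fingers move at their own pace and stop on an object; the grip force is fixed at half the most. Time passes only in rows, so rows that repeat a pose let the fingers close. It gives the time, the measured TCP pose, the force and the opening at its end, in the units of the state.
- arm.get_obs(): the state, without advancing time (a new reading comes with each control period).
- arm.capture(name): name is "scene" or "top"; returns the picture (400x640x3 uint8, red, green, blue); there is no depth.
- arm.camera_info(name): a dict with "fx", "fy", "cx", "cy" (pixels), "R" (3x3) and "t" (3): a world point X has camera coordinates R X + t. Camera axes: x right, y down, z forward; pixel columns grow to the right and rows downward; lengths in mm; the calibration is good to about 2 mm. A picture is of the moment at which its call begins. camera_info takes no time and is no camera call.
- arm.sign_off(): hands the job in, once; it reports no verdict.
The state is a dict: "t": time; "joint_positions": joint angles; "qvel": joint speeds; "joint_efforts": joint torques, N m; "ee_pos": TCP position; "eef_rot": TCP orientation; "contact_force": force on the tool from outside, world axes, zero at the start; "moment": the same for the moment, N m; "width": finger opening in mm.
Only numpy, scipy, OpenCV 4.12 (cv2) and the standard library are available. Lean on these libraries where they do the work, as an engineer would, in place of code of your own. Each camera call takes 0.05 s, during which the arm holds its last target.

## Working session

There is one attempt and no reset: what is moved stays moved. The work goes in short steps, Python scripts to look and compute and a tool call to move; the robot and the scene stay as the last step left them, time stands still between calls to the robot, and variables do not carry over. Pictures are saved under pics/ and viewed, and the job is handed in when it is done.

Besides the shell and the picture viewer there is one more tool, called after "Request:" in YAML: its name, and indented under it one key for each argument. carry_out: Moves the arm, as the interface text tells. Its arguments: {"type":"object","properties":{"targets":{"type":"array"}},"required":["targets"]}

```bash
mkdir -p pics; ls; python3 - <<'E'
from cell import arm
import cv2
for n in("scene","top"):
    cv2.imwrite(f"pics/{n}0.png",arm.capture(n)[:,:,::-1])
    print(arm.camera_info(n))
print(arm.get_obs(),arm.tcp_to_grasp)
E
```

```text
pics
{'fx': 388.8344114542937, 'fy': 388.8344114542937, 'cx': 323.63777854556866, 'cy': 198.96374089322745, 'R': array([[ 0.60256081,  0.79802489,  0.00876013],
       [ 0.53898289, -0.39882303, -0.74191484],
       [-0.58857277,  0.45177037, -0.67043689]]), 't': array([-281.20028606, -192.66932433, 1500.02476195])}
{'fx': 509.42554744388644, 'fy': 509.42554744388644, 'cx': 321.07038274861816, 'cy': 196.8087664195572, 'R': array([[-0.00533803, -0.99998277,  0.00244296],
       [-0.99694925,  0.00513156, -0.07788363],
       [ 0.07786976, -0.00285125, -0.99695946]]), 't': array([  -6.98500356,  516.82734985, 1625.24438979])}
{'t': 0.1, 'joint_positions': array([ 7.08747564e+01,  2.42806337e+01,  9.34273454e+01,  1.13335886e-03,
        6.23732229e+01, -1.08799730e+00]), 'qvel': array([-0.11689846,  0.03205863, -0.0562232 , -0.01035877, -0.05280389,
       -0.11684442]), 'joint_efforts': array([ 7.17637977e-04, -5.58426118e+01, -2.82444799e+01,  7.90519061e-05,
        3.04091212e-03,  2.30759377e-05]), 'ee_pos': array([193.32166166, 593.82226385, 230.61509965]), 'eef_rot': array([[-9.50852578e-01,  3.09643577e-01, -4.80894678e-04],
       [ 3.09643947e-01,  9.50851644e-01, -1.33327340e-03],
       [ 4.44199511e-05, -1.41665258e-03, -9.99998996e-01]]), 'contact_force': array([0.76000383, 0.09049992, 0.13295864]), 'moment': array([ 0.00058577, -0.00417964, -0.0054699 ]), 'width': 85.11416232747938} -18.700000000000003
```

View pics/scene0.png

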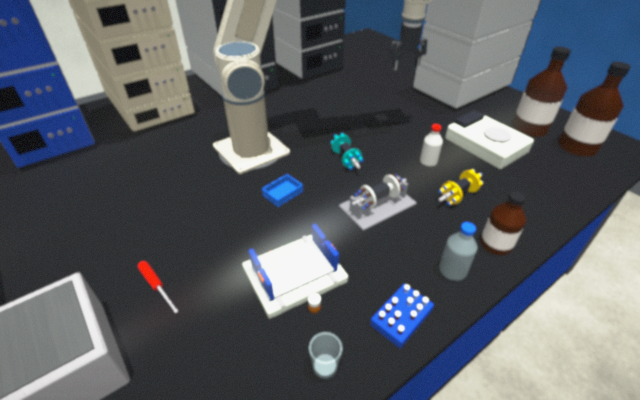

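View pics/top0.png

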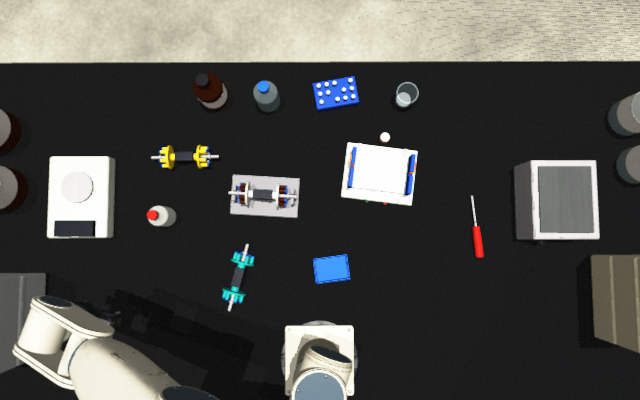

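Candidates for the rotor: white-disc rotor in the grey rest, top (264,195) / scene (378,193); turquoise look-alike, top (238,277); yellow look-alike, top (185,157). By the description I choose the white one in the grey rest, and check it in a close crop.

```bash
python3 - <<'E'
import cv2,numpy as np
t=cv2.imread("pics/top0.png");s=cv2.imread("pics/scene0.png")
a=cv2.resize(t[165:225,220:310],None,fx=8,fy=8,interpolation=cv2.INTER_CUBIC)
b=cv2.resize(t[130:215,330:430],None,fx=7,fy=7,interpolation=cv2.INTER_CUBIC)
c=cv2.resize(s[215:325,230:360],None,fx=5,fy=5,interpolation=cv2.INTER_CUBIC)
d=cv2.resize(s[165:235,325:425],None,fx=8,fy=8,interpolation=cv2.INTER_CUBIC)
for n,i in zip("abcd",(a,b,c,d)): cv2.imwrite(f"pics/c_{n}.png",i)
E
```

```text
(no output)
```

View pics/c_a.png

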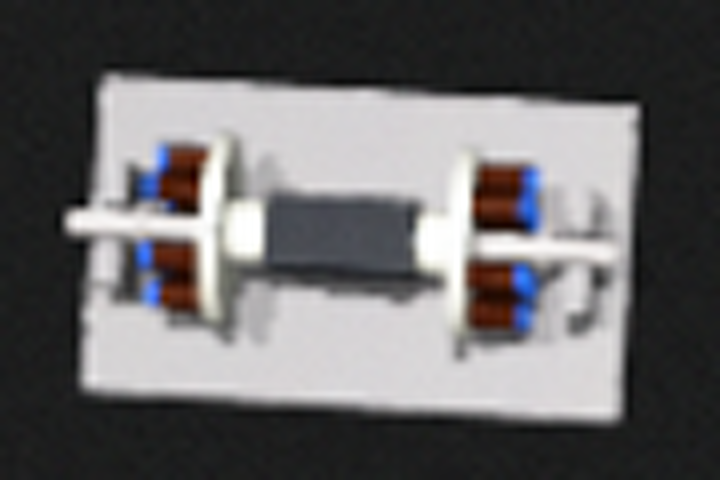

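View pics/c_b.png

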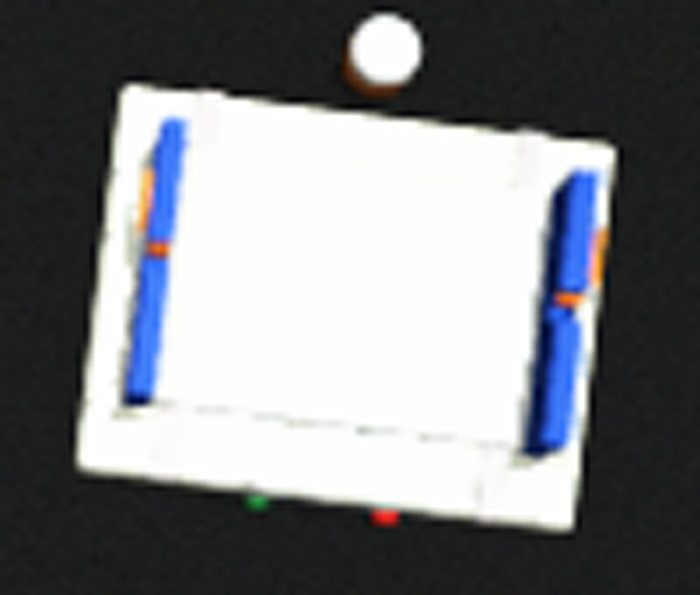

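View pics/c_c.png

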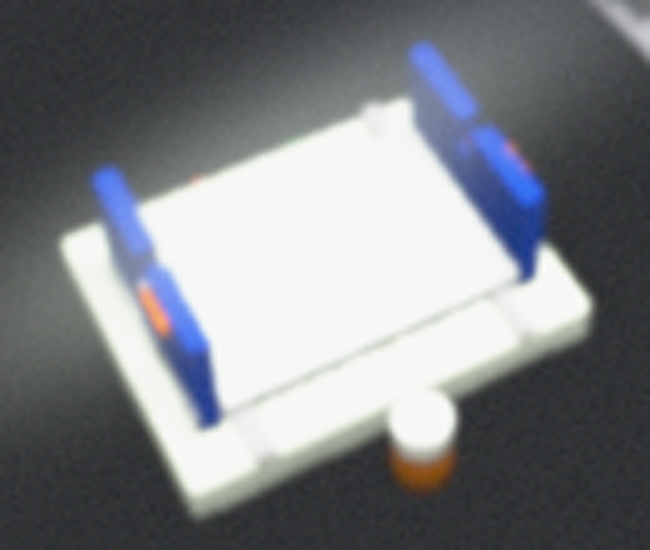

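View pics/c_d.png

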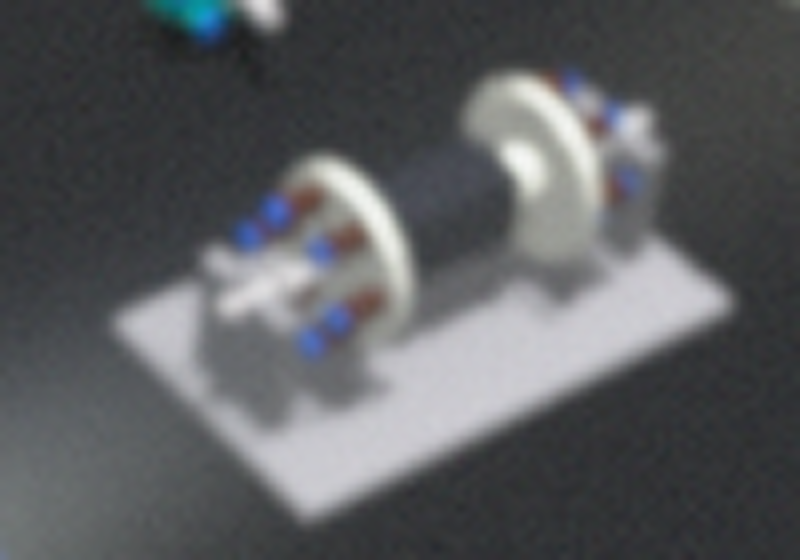

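Crops confirm: the white-disc rotor with dark grip block at top (264,195), lying in the grey rest. Stand base spans top px (341–418,142–206); orange rollers in the slots at about (352.5,165) and (411,172.5). They lie towards image-up = stand +x. Now fitting poses.

```bash
cat > h.py <<'E'
import numpy as np,cv2
from cell import arm
def proj(n,X):
    c=arm.camera_info(n);P=np.asarray(X)@c["R"].T+c["t"]
    return np.c_[c["fx"]*P[:,0]/P[:,2]+c["cx"],c["fy"]*P[:,1]/P[:,2]+c["cy"]]
def box(cx,cy,z0,z1,lx,ly): return np.array([[cx+a*lx/2,cy+b*ly/2,z] for a in(-1,1) for b in(-1,1) for z in(z0,z1)])
def place(X,p):
    c,s=np.cos(p[2]),np.sin(p[2]);X=np.asarray(X,float)
    return np.c_[p[0]+c*X[:,0]-s*X[:,1],p[1]+s*X[:,0]+c*X[:,1],X[:,2]]
def render(n,boxes,roi,S=8):
    x0,y0,x1,y1=roi;m=np.zeros(((y1-y0)*S,(x1-x0)*S),np.uint8)
    for b in boxes:
        q=proj(n,b);q=((q-[x0,y0]+.5)*S-.5)
        h=cv2.convexHull(q.astype(np.float32))
        cv2.fillPoly(m,[np.round(h*16).astype(np.int32)],255,shift=4)
    m=cv2.resize(m,(x1-x0,y1-y0),interpolation=cv2.INTER_AREA)/255.
    return cv2.GaussianBlur(m,(0,0),.6)
E
cat > fit.py <<'E'
from h import *
from scipy.optimize import minimize
t=cv2.imread("pics/top0.png").astype(float);s=cv2.imread("pics/scene0.png").astype(float)
im={"top":t,"scene":s}
def run(n,roi,cov,model,p0,w=None):
    x0,y0,x1,y1=roi
    C=cov(im[n][y0:y1,x0:x1]); W=np.ones_like(C) if w is None else w(x0,y0,C)
    sc=np.array([1,1,.01]+[1]*(len(p0)-3))
    f=lambda v:(W*(render(n,model(v*sc),roi)-C)**2).sum()
    best=None
    for k in range(3):
        v=np.array(p0)/sc if best is None else best.x
        best=minimize(f,v,method="Nelder-Mead",options=dict(initial_simplex=np.vstack([v]+[v+6/(k+1)*e for e in np.eye(len(v))]),maxiter=600,xatol=.02,fatol=1e-4))
    r=best.x*sc; print(n,np.round(r[:2],1),"yaw",round(np.degrees(r[2]),2),np.round(r[3:],1),"cost",round(best.fun,2)); return r
def white(I): return np.clip((I.max(2)-40)/(170-40),0,1)
def blue(I):  return np.clip((I[:,:,0]-I[:,:,2]-40)/100,0,1)
def gap(Y,p=0): return None
def jar(n,px,r):
    def w(x0,y0,C):
        yy,xx=np.mgrid[:C.shape[0],:C.shape[1]];return (np.hypot(xx+x0-px[0],yy+y0-px[1])>r).astype(float)
    return w
def back(n,px,z):
    c=arm.camera_info(n);d=c["R"].T@[(px[0]-c["cx"])/c["fx"],(px[1]-c["cy"])/c["fy"],1];o=-c["R"].T@c["t"];return o+d*(z-o[2])/d[2]
print("cam",[np.round(-arm.camera_info(n)["R"].T@arm.camera_info(n)["t"]) for n in("top","scene")])
p0=back("top",(379.5,174),26);print(p0)
base=lambda v:[place(box(0,0,0,26,180,230),v)]
rs=run("top",(330,128,430,215),white,base,[p0[0],p0[1],-.12],jar("top",(385,137),7))
run("scene",(225,210,360,330),white,base,[rs[0],rs[1],rs[2]],jar("scene",(314,303),14))
def forkf(v): 
    out=[]
    for y in(92,-92):
        out.append(place(box(v[3],y,30,98,124,12),rs if len(v)<5 else v))
    return out
for n,roi in(("top",(340,140,425,205)),("scene",(235,215,350,310))):
    def m(v): return forkf([*v[:3],v[3],0])
    run(n,roi,blue,m,[*rs,0])
rest=lambda v:[place(box(0,0,0,10,130,220),v)]
q0=back("top",(265,196.5),10)
g=lambda I:np.clip((I.max(2)-40)/(150-40),0,1)
run("top",(222,168,308,224),lambda I:np.maximum(g(I),0),rest,[q0[0],q0[1],-.04])
for px in[(228.3,192.3),(296.6,196.3)]: print(back("top",px,61))
for px in[(352.6,165.3),(411.1,172.4)]: print("roller",back("top",px,96))
E
python3 fit.py
```

```text
cam [array([ 389.,   -5., 1661.]), array([1156., -530.,  865.])]
[ 589.26691816 -198.83617047   26.        ]
top [ 592.3 -197.6] yaw -7.48 [] cost 63.61
scene [ 590.4 -195.7] yaw -7.48 [] cost 1182.0
top [ 591.2 -197.9] yaw -8.06 [3.9] cost 122.98
scene [ 590.8 -191.9] yaw -11.94 [-2.1] cost 424.72
top [522.6 174.5] yaw -3.59 [] cost 225.22
[529.34549232 282.59790982  61.        ]
[515.59799806  67.48002939  61.        ]
roller [ 608.20630054 -107.6160435    96.        ]
roller [ 585.16517567 -288.38875277   96.        ]
```

```bash
cat > prof.py <<'E'
from h import *
import sys
t=cv2.imread("pics/top0.png").astype(np.float32)
p=[591.5,-197.5,np.radians(-7.4)]
xs=np.arange(-80,84,4.)
for y in(92,-92):
    acc=0
    for dy in(-3,0,3):
        q=proj("top",place(np.c_[xs,0*xs+y+dy,0*xs+98],p)).astype(np.float32)
        acc=acc+cv2.remap(t,q[:,0].reshape(1,-1),q[:,1].reshape(1,-1),cv2.INTER_LINEAR)[0]/3
    print(y);print([(int(x),*map(int,a[::-1])) for x,a in zip(xs,acc)])
s=cv2.imread("pics/scene0.png").astype(np.float32)
# overlay
for n,I,roi in(("top",t,(330,130,430,215)),("scene",s,(230,215,360,325))):
    f=6;x0,y0,x1,y1=roi;J=cv2.resize(I[y0:y1,x0:x1],None,fx=f,fy=f,interpolation=cv2.INTER_CUBIC).clip(0,255).astype(np.uint8)
    for u,col in((0,(0,255,0)),(4,(255,0,255))):
      for y in(92,-92):
        for a,b in((-62,-6.5),(6.5,62)):
            q=(proj(n,place([[u+a,y-6,98],[u+b,y-6,98],[u+b,y+6,98],[u+a,y+6,98]],p))-[x0,y0]+.5)*f-.5
            cv2.polylines(J,[np.round(q).astype(int)],True,col,1)
    q=(proj(n,place([[-90,-115,26],[90,-115,26],[90,115,26],[-90,115,26]],p))-[x0,y0]+.5)*f-.5
    cv2.polylines(J,[np.round(q).astype(int)],True,(0,0,0),1)
    cv2.imwrite(f"pics/ov_{n}.png",J)
E
python3 prof.py
```

```text
92
[(-80, 253, 253, 253), (-76, 253, 253, 253), (-72, 245, 246, 242), (-68, 227, 231, 217), (-64, 81, 91, 117), (-60, 52, 82, 173), (-56, 70, 127, 245), (-52, 73, 130, 247), (-48, 77, 132, 246), (-44, 81, 134, 246), (-40, 76, 132, 246), (-36, 74, 132, 247), (-32, 74, 132, 248), (-28, 70, 127, 247), (-24, 75, 130, 246), (-20, 77, 130, 245), (-16, 78, 132, 245), (-12, 77, 131, 246), (-8, 73, 130, 247), (-4, 70, 125, 246), (0, 93, 115, 208), (4, 185, 109, 86), (8, 160, 112, 151), (12, 79, 132, 245), (16, 75, 129, 246), (20, 69, 124, 247), (24, 67, 122, 245), (28, 72, 126, 246), (32, 77, 130, 245), (36, 81, 131, 243), (40, 74, 128, 245), (44, 73, 127, 247), (48, 71, 126, 247), (52, 68, 122, 245), (56, 74, 126, 245), (60, 90, 139, 246), (64, 178, 204, 250), (68, 249, 251, 253), (72, 252, 253, 252), (76, 174, 174, 170), (80, 30, 30, 30)]
-92
[(-80, 254, 254, 253), (-76, 254, 254, 253), (-72, 253, 253, 252), (-68, 247, 248, 242), (-64, 193, 200, 203), (-60, 95, 122, 195), (-56, 75, 129, 245), (-52, 75, 129, 244), (-48, 74, 128, 244), (-44, 69, 126, 244), (-40, 69, 126, 246), (-36, 68, 124, 246), (-32, 69, 123, 245), (-28, 73, 127, 245), (-24, 74, 128, 244), (-20, 74, 126, 243), (-16, 71, 125, 244), (-12, 71, 127, 246), (-8, 73, 126, 246), (-4, 98, 135, 231), (0, 120, 135, 189), (4, 212, 141, 106), (8, 160, 118, 125), (12, 71, 116, 229), (16, 69, 120, 244), (20, 68, 118, 244), (24, 67, 117, 243), (28, 70, 117, 242), (32, 75, 117, 241), (36, 71, 117, 240), (40, 69, 120, 243), (44, 68, 122, 245), (48, 68, 122, 246), (52, 64, 118, 244), (56, 70, 122, 243), (60, 76, 125, 243), (64, 187, 207, 248), (68, 251, 252, 251), (72, 251, 252, 249), (76, 176, 179, 165), (80, 28, 29, 29)]
```

```bash
sleep 1
```

```text
(no output)
```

View pics/ov_top.png

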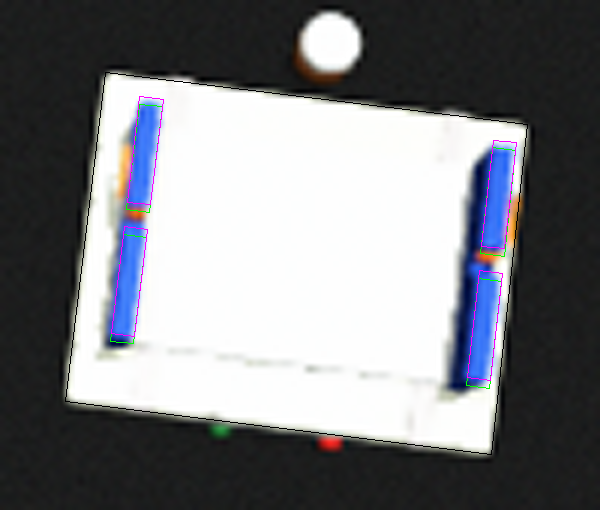

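View pics/ov_scene.png

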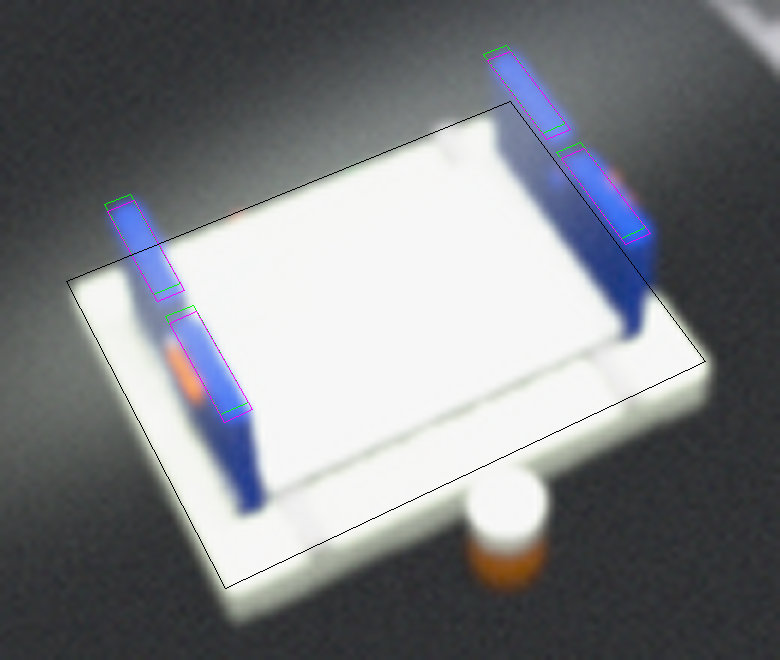

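```bash
cat > c.py <<'E'
# commanded-pose bookkeeping: c.py init | c.py row rx ry rz tx ty tz (apply) | want x y z yawdeg_of_tool_y  (grasp axis level)
import sys,json,numpy as np
from scipy.spatial.transform import Rotation as Ro
F="cmd.json"
def load(): d=json.load(open(F));return np.array(d["p"]),np.array(d["R"])
def save(p,R): json.dump(dict(p=list(map(float,p)),R=np.asarray(R).tolist()),open(F,"w"))
def Rw(a): a=np.radians(a);y=np.array([np.cos(a),np.sin(a),0]);z=np.array([0,0,-1.]);return np.c_[np.cross(y,z),y,z]
def apply(r): p,R=load();r=np.array(r,float);p=p+R@(r[3:6]*25);R=R@Ro.from_rotvec(np.radians(r[:3]*6)).as_matrix();save(p,R);return p,R
def want(x,y,z,a):
    p,R=load();return np.r_[Ro.from_matrix(R.T@Rw(a)).as_rotvec(degrees=True)/6,R.T@(np.array([x,y,z])-p)/25]
a=sys.argv
if a[1]=="init": save([193.485,594.28,231.319],Rw(np.degrees(np.arctan2(.950852,.309644))))
if a[1]=="row": 
    p,R=apply(a[2:8]);print("cmd",p.round(2),"yaw y",np.degrees(np.arctan2(R[1,1],R[0,1])).round(2),"z",R[:,2].round(4))
if a[1]=="want": print(want(*map(float,a[2:6])).round(3))
E
python3 c.py init; python3 c.py want 522.5 175 150 -3.6
```

```text
[  0.      0.     12.594 -17.707 -11.872   3.253]
```

Request:
carry_out:
  targets:
    - [0, 0, 6.3, -8.85, -5.94, 0, 100]
    - [0, 0, 6.3, -8.85, -5.94, 0, 100]
    - [0, 0, 6.3, -8.85, -5.94, 0, 100]
    - [0, 0, 6.3, -8.85, -5.94, 0, 100]
    - [0, 0, 6.3, -8.85, -5.94, 0, 100]
    - [0, 0, 6.3, -8.85, -5.94, 0, 100]
    - [0, 0, 6.3, -8.85, -5.94, 0, 100]
    - [0, 0, 6.3, -8.85, -5.94, 0, 100]
    - [0, 0, 6.3, -8.85, -5.94, 0, 100]

```text
t: 0.85
ee_pos: [358.3, 383.9, 231.2]
eef_rot: [[-0.56, 0.829, -0.0], [0.829, 0.56, 0.0], [0.0, -0.0, -1.0]]
contact_force: [-0.7, 0.3, 0.4]
width: 85.8
```

```bash
python3 c.py row 0 0 6.3 -8.85 -5.94 0;python3 c.py want 522.5 175 150 -3.6
```

```text
cmd [357.88 384.57 231.32] yaw y 34.16 z [ 0.  0. -1.]
[  0.      0.      6.294 -10.634   0.741   3.253]
```

Bookkeeping matches. Continue.

Request:
carry_out:
  targets:
    - [0, 0, 6.294, -10.634, 0.741, 3.25, 100]
    - [0, 0, 6.294, -10.634, 0.741, 3.25, 100]
    - [0, 0, 6.294, -10.634, 0.741, 3.25, 100]
    - [0, 0, 6.294, -10.634, 0.741, 3.25, 100]
    - [0, 0, 6.294, -10.634, 0.741, 3.25, 100]
    - [0, 0, 6.294, -10.634, 0.741, 3.25, 100]
    - [0, 0, 6.294, -10.634, 0.741, 3.25, 100]
    - [0, 0, 6.294, -10.634, 0.741, 3.25, 100]
    - [0, 0, 6.294, -10.634, 0.741, 3.25, 100]

```text
t: 1.6
ee_pos: [522.5, 175.1, 149.2]
eef_rot: [[0.064, 0.998, -0.002], [0.998, -0.064, -0.0], [-0.0, -0.002, -1.0]]
contact_force: [-0.6, 0.5, 0.0]
width: 85.4
```

```bash
python3 c.py row 0 0 6.294 -10.634 0.741 3.25;python3 c.py want 522.5 175 43 -3.6; python3 - <<'E'
from h import *
print({k:np.round(v,2) for k,v in arm.get_obs().items() if k in("t","ee_pos","contact_force","moment","joint_positions")})
for n,r in(("scene",(300,120,460,240)),("top",(210,140,320,240))):
    i=arm.capture(n)[r[1]:r[3],r[0]:r[2],::-1];cv2.imwrite(f"pics/{n}1.png",cv2.resize(i,None,fx=5,fy=5,interpolation=cv2.INTER_CUBIC))
E
```

```text
cmd [522.49 174.99 150.07] yaw y -3.6 z [ 0.  0. -1.]
[ 0.     0.    -0.     0.     0.     4.283]
{'t': np.float64(1.6), 'joint_positions': array([1.7280e+01, 2.4530e+01, 1.0608e+02, 3.0000e-02, 4.9470e+01,
       2.0930e+01]), 'ee_pos': array([522.54, 175.14, 149.2 ]), 'contact_force': array([-0.6 ,  0.49,  0.02]), 'moment': array([0.03, 0.01, 0.06])}
```

View pics/scene1.png

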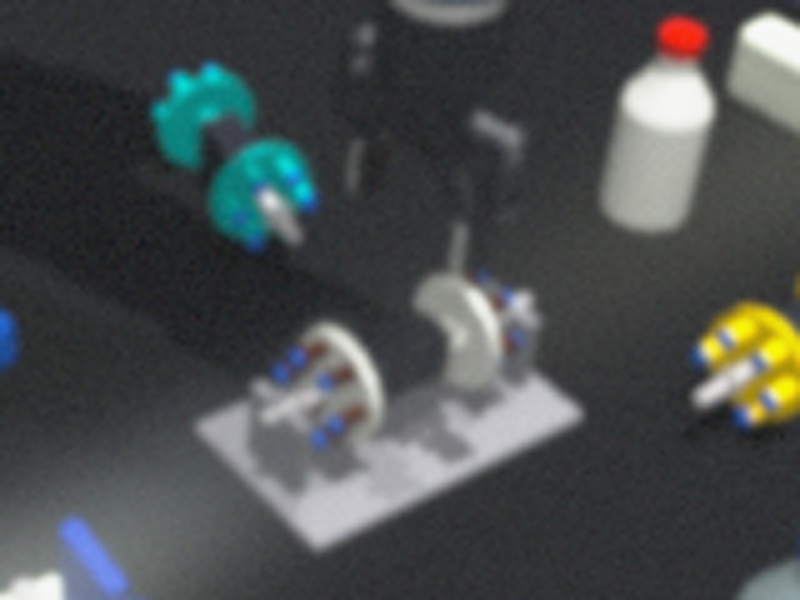

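View pics/top1.png

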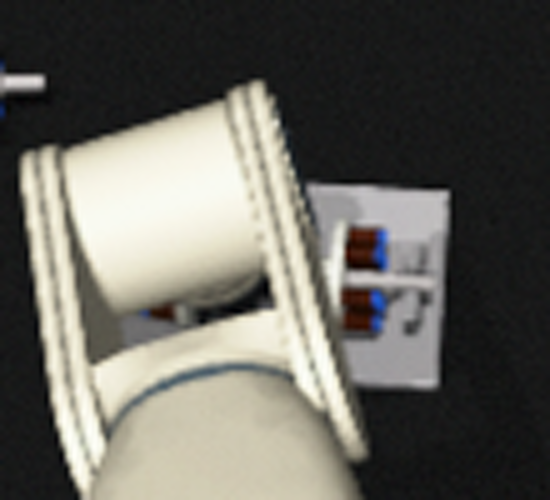

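Fingers straddle the dark block (scene crop: fingertips ~(355,190) and (460,260), block ~(410,345)). Descend.

Request:
carry_out:
  targets:
    - [0, 0, 0, 0, 0, 1.2, 100]
    - [0, 0, 0, 0, 0, 2.4, 100]
    - [0, 0, 0, 0, 0, 3.2, 100]
    - [0, 0, 0, 0, 0, 3.8, 100]
    - [0, 0, 0, 0, 0, 4.28, 100]
    - [0, 0, 0, 0, 0, 4.28, 100]
    - [0, 0, 0, 0, 0, 4.28, 100]

```text
t: 2.28
ee_pos: [522.1, 176.0, 43.2]
eef_rot: [[0.061, 0.998, -0.0], [0.998, -0.061, -0.0], [-0.0, -0.0, -1.0]]
contact_force: [0.2, -0.1, 0.4]
width: 85.6
```

Request:
carry_out:
  targets:
    - [0, 0, 0, 0, 0, 0, 45]
    - [0, 0, 0, 0, 0, 0, 38]
    - [0, 0, 0, 0, 0, 0, 36]
    - [0, 0, 0, 0, 0, 0, 34]
    - [0, 0, 0, 0, 0, 0, 32]

```text
t: 2.7
ee_pos: [523.0, 175.1, 43.9]
eef_rot: [[0.063, 0.998, 0.001], [0.998, -0.063, 0.0], [0.001, 0.001, -1.0]]
contact_force: [-2.2, 0.9, 6.7]
width: 29.2
```

Request:
carry_out:
  targets:
    - [0, 0, 0, 0, 0, 0, 0]
    - [0, 0, 0, 0, 0, 0, 0]
    - [0, 0, 0, 0, 0, 0, 0]
    - [0, 0, 0, 0, 0, 0, 0]
    - [0, 0, 0, 0, 0, 0, 0]
    - [0, 0, 0, 0, 0, 0, 0]

```text
t: 3.2
ee_pos: [523.0, 175.1, 43.9]
eef_rot: [[0.063, 0.998, 0.001], [0.998, -0.063, 0.0], [0.001, 0.001, -1.0]]
contact_force: [-1.9, 0.4, 6.3]
width: 29.5
```

```bash
python3 c.py row 0 0 0 0 0 4.28; cat > o.py <<'E'
from cell import arm
import numpy as np
o=arm.get_obs();print({k:np.round(o[k],3).tolist() for k in("t","ee_pos","contact_force","moment","width")})
R=o["eef_rot"];print("yaw",np.degrees(np.arctan2(R[1,1],R[0,1])).round(2),"z",R[:,2].round(4),"jp",o["joint_positions"].round(1))
E
python3 o.py
```

```text
cmd [522.49 174.99  43.07] yaw y -3.6 z [ 0.  0. -1.]
{'t': 3.2, 'ee_pos': [522.967, 175.112, 43.934], 'contact_force': [-1.932, 0.442, 6.329], 'moment': [0.026, 0.186, -0.113], 'width': 29.46}
yaw -3.63 z [ 1.e-03  5.e-04 -1.e+00] jp [ 17.3  34.4 108.2   0.   37.4  20.9]
```

Request:
carry_out:
  targets:
    - [0, 0, 0, 0, 0, -0.1, 0]
    - [0, 0, 0, 0, 0, -0.3, 0]
    - [0, 0, 0, 0, 0, -0.6, 0]
    - [0, 0, 0, 0, 0, -0.9, 0]
    - [0, 0, 0, 0, 0, -1.2, 0]
    - [0, 0, 0, 0, 0, -1.2, 0]
    - [0, 0, 0, 0, 0, -1.2, 0]

```text
t: 3.78
ee_pos: [522.9, 175.2, 73.8]
eef_rot: [[0.063, 0.998, 0.001], [0.998, -0.063, 0.0], [0.001, 0.001, -1.0]]
contact_force: [0.1, -0.3, -3.9]
width: 29.5
```

```bash
python3 c.py row 0 0 0 0 0 -1.2; python3 o.py;  python3 - <<'E'
from h import *
for n,r in(("scene",(300,120,460,240)),):
    i=arm.capture(n)[r[1]:r[3],r[0]:r[2],::-1];cv2.imwrite(f"pics/{n}2.png",cv2.resize(i,None,fx=5,fy=5,interpolation=cv2.INTER_CUBIC))
E
```

```text
cmd [522.49 174.99  73.07] yaw y -3.6 z [ 0.  0. -1.]
{'t': 3.783, 'ee_pos': [522.931, 175.158, 73.846], 'contact_force': [0.063, -0.308, -3.856], 'moment': [-0.001, -0.013, -0.041], 'width': 29.526}
yaw -3.6 z [ 1.4e-03  4.0e-04 -1.0e+00] jp [ 17.3  31.4 107.9   0.   40.6  20.9]
```

View pics/scene2.png

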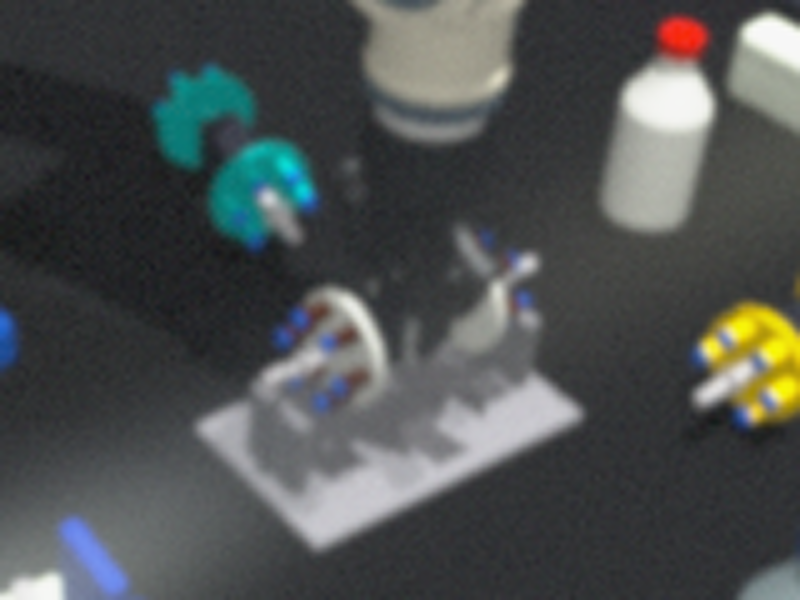

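Rotor lifted cleanly, balanced (moment ≈ 0, weight ≈ 4 N, i.e. about 0.4 kg). Lift higher, then traverse.

```bash
python3 c.py want 522.5 175 135 -3.6;python3 c.py want 554 -11 135 -5.5; python3 c.py want 584.9 -196.7 135 -7.5; python3 c.py want 584.9 -196.7 105 -7.5
```

```text
[ 0.     0.    -0.     0.     0.    -2.477]
[ 0.     0.     0.316 -7.346  1.725 -2.477]
[  0.      0.      0.65  -14.682   3.425  -2.477]
[  0.      0.      0.65  -14.682   3.425  -1.277]
```

Request:
carry_out:
  targets:
    - [0, 0, 0, 0, 0, -0.8, 0]
    - [0, 0, 0, 0, 0, -1.6, 0]
    - [0, 0, 0, 0, 0, -2.48, 0]
    - [0, 0, 0.1, -1, 0.23, -2.48, 0]
    - [0, 0, 0.2, -2.4, 0.56, -2.48, 0]
    - [0, 0, 0.25, -3.6, 0.84, -2.48, 0]
    - [0, 0, 0.3, -4.9, 1.15, -2.48, 0]
    - [0, 0, 0.3, -6.2, 1.45, -2.48, 0]
    - [0, 0, 0.32, -7.35, 1.72, -2.48, 0]

```text
t: 4.58
ee_pos: [553.6, -12.9, 134.7]
eef_rot: [[0.096, 0.995, -0.001], [0.995, -0.096, -0.0], [-0.0, -0.001, -1.0]]
contact_force: [0.5, 0.2, -4.1]
width: 29.4
```

```bash
python3 c.py row 0 0 .32 -7.35 1.72 -2.48; python3 o.py;python3 c.py want 584.9 -196.7 135 -7.5; python3 c.py want 584.9 -196.7 105 -7.5
```

```text
cmd [553.86 -11.09 135.07] yaw y -5.52 z [ 0.  0. -1.]
{'t': 4.583, 'ee_pos': [553.559, -12.923, 134.67], 'contact_force': [0.517, 0.159, -4.07], 'moment': [-0.01, -0.031, -0.028], 'width': 29.362}
yaw -5.53 z [-8.e-04 -1.e-04 -1.e+00] jp [ -2.6  26.  106.2  -0.   47.9   3. ]
[ 0.00e+00  0.00e+00  3.30e-01 -7.27e+00  1.95e+00  3.00e-03]
[ 0.     0.     0.33  -7.27   1.95   1.203]
```

Request:
carry_out:
  targets:
    - [0, 0, 0.1, -1.3, 0.35, 0, 0]
    - [0, 0, 0.15, -2.6, 0.7, 0, 0]
    - [0, 0, 0.2, -3.9, 1.05, 0, 0]
    - [0, 0, 0.25, -5.2, 1.4, 0, 0]
    - [0, 0, 0.3, -6.4, 1.72, 0, 0]
    - [0, 0, 0.33, -7.27, 1.95, 0, 0]
    - [0, 0, 0.33, -7.27, 1.95, 0.6, 0]
    - [0, 0, 0.33, -7.27, 1.95, 1.2, 0]
    - [0, 0, 0.33, -7.27, 1.95, 1.2, 0]
    - [0, 0, 0.33, -7.27, 1.95, 1.2, 0]

```text
t: 5.42
ee_pos: [583.7, -196.3, 103.8]
eef_rot: [[0.131, 0.991, -0.003], [0.991, -0.131, 0.001], [0.001, -0.003, -1.0]]
contact_force: [0.0, -0.1, -3.2]
width: 29.1
```

```bash
python3 c.py row 0 0 .33 -7.27 1.95 1.2; python3 o.py; python3 - <<'E'
from h import *
for n,r in(("scene",(225,190,365,310)),("top",(330,120,440,210))):
    i=arm.capture(n)[r[1]:r[3],r[0]:r[2],::-1];cv2.imwrite(f"pics/{n}3.png",cv2.resize(i,None,fx=5,fy=5,interpolation=cv2.INTER_CUBIC))
E
```

```text
cmd [ 584.9  -196.69  105.07] yaw y -7.5 z [ 0.  0. -1.]
{'t': 5.417, 'ee_pos': [583.733, -196.332, 103.847], 'contact_force': [0.042, -0.08, -3.224], 'moment': [-0.052, -0.016, 0.005], 'width': 29.05}
yaw -7.51 z [-0.0031  0.0011 -1.    ] jp [-19.7  32.9  98.7   0.   48.5 -12.2]
```

View pics/scene3.png

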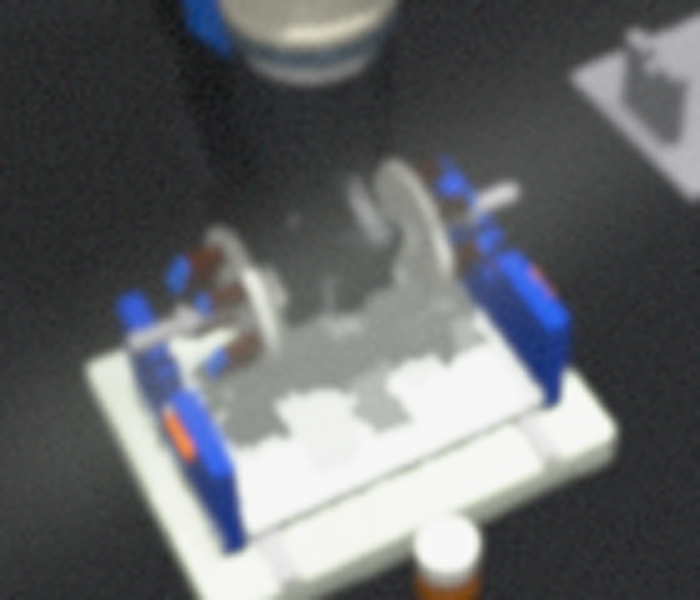

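View pics/top3.png

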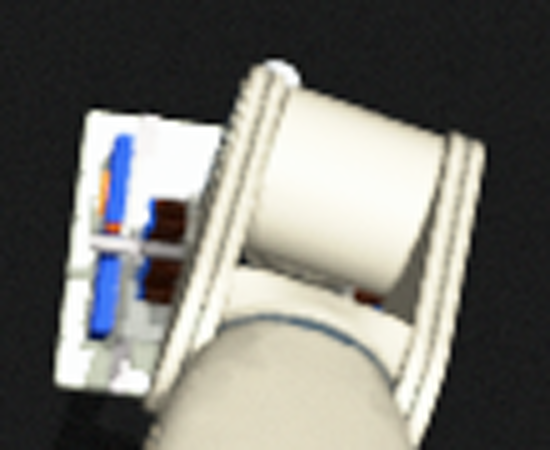

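Axle sits above the cheeks, between the discs and cheeks, just −x of the rollers (top crop: axle row 243 vs roller row 228). Lower gently.

Request:
carry_out:
  targets:
    - [0, 0, 0, 0, 0, 0.2, 0]
    - [0, 0, 0, 0, 0, 0.4, 0]
    - [0, 0, 0, 0, 0, 0.55, 0]
    - [0, 0, 0, 0, 0, 0.55, 0]
    - [0, 0, 0, 0, 0, 0.55, 0]

```text
t: 5.93
ee_pos: [584.7, -196.5, 91.0]
eef_rot: [[0.13, 0.991, -0.001], [0.991, -0.13, 0.0], [0.0, -0.001, -1.0]]
contact_force: [0.1, -0.8, -3.3]
width: 29.4
```

Request:
carry_out:
  targets:
    - [0, 0, 0, 0, 0, 0.04, 0]
    - [0, 0, 0, 0, 0, 0.08, 0]
    - [0, 0, 0, 0, 0, 0.12, 0]
    - [0, 0, 0, 0, 0, 0.12, 0]
    - [0, 0, 0, 0, 0, 0.12, 0]

```text
t: 6.35
ee_pos: [584.9, -196.7, 88.3]
eef_rot: [[0.131, 0.991, -0.0], [0.991, -0.131, -0.0], [-0.0, -0.0, -1.0]]
contact_force: [-0.2, 0.1, -4.9]
width: 29.3
```

```bash
python3 c.py row 0 0 0 0 0 .67; python3 o.py
```

```text
cmd [ 584.9  -196.69   88.32] yaw y -7.5 z [ 0.  0. -1.]
{'t': 6.35, 'ee_pos': [584.89, -196.717, 88.313], 'contact_force': [-0.225, 0.108, -4.899], 'moment': [-0.008, 0.065, 0.033], 'width': 29.285}
yaw -7.5 z [-1.e-04 -0.e+00 -1.e+00] jp [-19.7  34.2  99.   -0.   46.8 -12.2]
```

Request:
carry_out:
  targets:
    - [0, 0, 0, 0, 0, 0.03, 0]
    - [0, 0, 0, 0, 0, 0.06, 0]
    - [0, 0, 0, 0, 0, 0.06, 0]
    - [0, 0, 0, 0, 0, 0.06, 0]

```text
t: 6.68
ee_pos: [584.9, -196.7, 86.8]
eef_rot: [[0.131, 0.991, -0.0], [0.991, -0.131, 0.0], [0.0, -0.0, -1.0]]
contact_force: [-0.2, -0.2, -3.4]
width: 29.1
```

Request:
carry_out:
  targets:
    - [0, 0, 0, 0, 0, 0.02, 0]
    - [0, 0, 0, 0, 0, 0.04, 0]
    - [0, 0, 0, 0, 0, 0.04, 0]
    - [0, 0, 0, 0, 0, 0.04, 0]

```text
t: 7.02
ee_pos: [585.0, -196.7, 86.1]
eef_rot: [[0.131, 0.991, 0.0], [0.991, -0.131, -0.0], [-0.0, 0.0, -1.0]]
contact_force: [-0.6, 0.4, 1.0]
width: 29.1
```

```bash
python3 c.py row 0 0 0 0 0 .1; python3 o.py
```

```text
cmd [ 584.9  -196.69   85.82] yaw y -7.5 z [ 0.  0. -1.]
{'t': 7.017, 'ee_pos': [585.005, -196.721, 86.066], 'contact_force': [-0.571, 0.377, 0.969], 'moment': [0.058, 0.151, 0.03], 'width': 29.121}
yaw -7.5 z [ 2.e-04 -1.e-04 -1.e+00] jp [-19.7  34.4  99.   -0.   46.5 -12.2]
```

Touched the cheek tops at TCP z = 86.1 (axis 103), as predicted. Now slide toward +x (tool +y) with light contact.

Request:
carry_out:
  targets:
    - [0, 0, 0, 0, 0.03, 0, 0]
    - [0, 0, 0, 0, 0.06, 0, 0]
    - [0, 0, 0, 0, 0.08, 0, 0]
    - [0, 0, 0, 0, 0.08, 0, 0]

```text
t: 7.35
ee_pos: [586.8, -196.9, 86.0]
eef_rot: [[0.13, 0.991, -0.0], [0.991, -0.13, 0.0], [0.0, -0.0, -1.0]]
contact_force: [-4.2, 0.9, 3.4]
width: 29.5
```

Request:
carry_out:
  targets:
    - [0, 0, 0, 0, 0.03, 0, 0]
    - [0, 0, 0, 0, 0.06, 0, 0]
    - [0, 0, 0, 0, 0.06, 0, 0]

```text
t: 7.6
ee_pos: [588.7, -197.2, 86.0]
eef_rot: [[0.131, 0.991, 0.001], [0.991, -0.131, -0.0], [-0.0, 0.001, -1.0]]
contact_force: [-2.3, 1.2, 2.3]
width: 29.5
```

```bash
python3 c.py row 0 0 0 0 .14 0; python3 o.py
```

```text
cmd [ 588.37 -197.15   85.82] yaw y -7.5 z [ 0.  0. -1.]
{'t': 7.6, 'ee_pos': [588.717, -197.217, 85.991], 'contact_force': [-2.257, 1.196, 2.279], 'moment': [0.063, 0.366, -0.034], 'width': 29.451}
yaw -7.51 z [ 7.e-04 -2.e-04 -1.e+00] jp [-19.6  34.7  98.6   0.   46.7 -12.1]
```

Request:
carry_out:
  targets:
    - [0, 0, 0, 0, 0.03, 0, 0]
    - [0, 0, 0, 0, 0.05, 0, 0]
    - [0, 0, 0, 0, 0.05, 0, 0]

```text
t: 7.85
ee_pos: [590.2, -197.4, 85.7]
eef_rot: [[0.13, 0.991, 0.001], [0.991, -0.13, -0.0], [-0.0, 0.001, -1.0]]
contact_force: [0.9, 0.2, -1.7]
width: 29.2
```

Request:
carry_out:
  targets:
    - [0, 0, 0, 0, 0.03, 0, 0]
    - [0, 0, 0, 0, 0.05, 0, 0]
    - [0, 0, 0, 0, 0.05, 0, 0]

```text
t: 8.1
ee_pos: [590.9, -197.4, 85.5]
eef_rot: [[0.13, 0.991, -0.0], [0.991, -0.13, 0.0], [0.0, -0.0, -1.0]]
contact_force: [0.5, 0.4, -5.1]
width: 29.2
```

```bash
python3 c.py row 0 0 0 0 .1 0; python3 o.py
```

```text
cmd [ 590.85 -197.48   85.82] yaw y -7.5 z [ 0.  0. -1.]
{'t': 8.1, 'ee_pos': [590.938, -197.44, 85.487], 'contact_force': [0.513, 0.445, -5.054], 'moment': [0.024, -0.022, -0.011], 'width': 29.163}
yaw -7.49 z [-1.e-04  0.e+00 -1.e+00] jp [-19.6  34.9  98.2  -0.   46.9 -12.1]
```

Support vanished at x≈590.5, so the −x lip lies just behind. Step +1 mm and lower a little, watching forces.

Request:
carry_out:
  targets:
    - [0, 0, 0, 0, 0.04, 0, 0]
    - [0, 0, 0, 0, 0.04, 0.04, 0]
    - [0, 0, 0, 0, 0.04, 0.08, 0]
    - [0, 0, 0, 0, 0.04, 0.08, 0]
    - [0, 0, 0, 0, 0.04, 0.08, 0]

```text
t: 8.52
ee_pos: [592.6, -197.8, 84.1]
eef_rot: [[0.13, 0.991, 0.001], [0.991, -0.13, -0.0], [-0.0, 0.002, -1.0]]
contact_force: [2.9, 0.4, -2.6]
width: 29.3
```

```bash
python3 c.py row 0 0 0 0 .04 0.08; python3 o.py
```

```text
cmd [ 591.84 -197.61   83.82] yaw y -7.5 z [ 0.  0. -1.]
{'t': 8.517, 'ee_pos': [592.55, -197.761, 84.111], 'contact_force': [2.865, 0.395, -2.633], 'moment': [-0.127, -0.371, 0.027], 'width': 29.262}
yaw -7.5 z [ 1.5e-03 -5.0e-04 -1.0e+00] jp [-19.5  35.1  98.1   0.   46.7 -12.1]
```

Lip geometry (drop 0.35 mm at x≈590.2, 2.0 mm at 592.5) puts the slot centre near x≈596. Move there and lower further.

Request:
carry_out:
  targets:
    - [0, 0, 0, 0, 0.06, 0, 0]
    - [0, 0, 0, 0, 0.12, 0, 0]
    - [0, 0, 0, 0, 0.16, 0, 0]
    - [0, 0, 0, 0, 0.16, 0, 0]
    - [0, 0, 0, 0, 0.16, 0.04, 0]
    - [0, 0, 0, 0, 0.16, 0.08, 0]
    - [0, 0, 0, 0, 0.16, 0.08, 0]
    - [0, 0, 0, 0, 0.16, 0.08, 0]

```text
t: 9.18
ee_pos: [595.6, -198.0, 81.6]
eef_rot: [[0.131, 0.991, -0.0], [0.991, -0.131, 0.0], [0.0, -0.0, -1.0]]
contact_force: [0.9, 0.0, -4.0]
width: 29.5
```

```bash
python3 c.py row 0 0 0 0 .16 0.08; python3 o.py
```

```text
cmd [ 595.8  -198.13   81.82] yaw y -7.5 z [ 0.  0. -1.]
{'t': 9.183, 'ee_pos': [595.606, -198.04, 81.616], 'contact_force': [0.909, 0.005, -4.032], 'moment': [-0.03, -0.018, 0.015], 'width': 29.479}
yaw -7.5 z [-5.e-04  2.e-04 -1.e+00] jp [-19.5  35.5  97.7   0.   46.9 -12. ]
```

Free at axis z≈98.7 (inside the slots). Continue down toward the rollers.

Request:
carry_out:
  targets:
    - [0, 0, 0, 0, 0, 0.05, 0]
    - [0, 0, 0, 0, 0, 0.1, 0]
    - [0, 0, 0, 0, 0, 0.14, 0]
    - [0, 0, 0, 0, 0, 0.14, 0]
    - [0, 0, 0, 0, 0, 0.14, 0]

```text
t: 9.6
ee_pos: [595.7, -198.1, 78.2]
eef_rot: [[0.131, 0.991, -0.0], [0.991, -0.131, 0.0], [0.0, -0.0, -1.0]]
contact_force: [0.7, 0.6, -4.2]
width: 29.1
```

```bash
python3 c.py row 0 0 0 0 0 0.14; python3 o.py
```

```text
cmd [ 595.8  -198.13   78.32] yaw y -7.5 z [ 0.  0. -1.]
{'t': 9.6, 'ee_pos': [595.725, -198.109, 78.198], 'contact_force': [0.735, 0.626, -4.155], 'moment': [-0.008, 0.01, 0.029], 'width': 29.132}
yaw -7.5 z [-2.e-04  1.e-04 -1.e+00] jp [-19.5  35.8  97.7  -0.   46.5 -12. ]
```

Request:
carry_out:
  targets:
    - [0, 0, 0, 0, 0, 0.04, 0]
    - [0, 0, 0, 0, 0, 0.08, 0]
    - [0, 0, 0, 0, 0, 0.1, 0]
    - [0, 0, 0, 0, 0, 0.1, 0]

```text
t: 9.93
ee_pos: [594.4, -197.9, 75.7]
eef_rot: [[0.13, 0.992, -0.003], [0.992, -0.13, 0.0], [0.0, -0.003, -1.0]]
contact_force: [-4.6, 0.2, 1.1]
width: 29.0
```

Request:
carry_out:
  targets:
    - [0, 0, 0, 0, 0, 0.03, 0]
    - [0, 0, 0, 0, 0, 0.05, 0]
    - [0, 0, 0, 0, 0, 0.05, 0]

```text
t: 10.18
ee_pos: [594.4, -197.9, 74.7]
eef_rot: [[0.13, 0.992, -0.003], [0.992, -0.13, 0.0], [0.0, -0.003, -1.0]]
contact_force: [-5.9, 0.9, 3.8]
width: 29.3
```

```bash
python3 c.py row 0 0 0 0 0 0.15; python3 o.py
```

```text
cmd [ 595.8  -198.13   74.57] yaw y -7.5 z [ 0.  0. -1.]
{'t': 10.183, 'ee_pos': [594.381, -197.896, 74.711], 'contact_force': [-5.915, 0.926, 3.849], 'moment': [-0.025, 0.989, 0.244], 'width': 29.259}
yaw -7.46 z [-3.e-03  4.e-04 -1.e+00] jp [-19.5  36.1  97.8  -0.   46.3 -12. ]
```

Roller contact at axis ≈93 as expected; the −x wall sits at axis x≈594.4, so the centre is ≈595.9. Press on in small steps.

Request:
carry_out:
  targets:
    - [0, 0, 0, 0, -0.02, 0.03, 0]
    - [0, 0, 0, 0, -0.03, 0.06, 0]
    - [0, 0, 0, 0, -0.03, 0.08, 0]
    - [0, 0, 0, 0, -0.03, 0.08, 0]

```text
t: 10.52
ee_pos: [594.3, -197.9, 72.9]
eef_rot: [[0.13, 0.992, -0.001], [0.992, -0.13, 0.0], [-0.0, -0.001, -1.0]]
contact_force: [-4.8, 0.6, 4.5]
width: 29.5
```

Request:
carry_out:
  targets:
    - [0, 0, 0, 0, 0, 0.03, 0]
    - [0, 0, 0, 0, 0, 0.06, 0]
    - [0, 0, 0, 0, 0, 0.08, 0]
    - [0, 0, 0, 0, 0, 0.08, 0]

```text
t: 10.85
ee_pos: [594.3, -197.9, 70.5]
eef_rot: [[0.13, 0.992, -0.001], [0.992, -0.13, 0.0], [-0.0, -0.001, -1.0]]
contact_force: [-4.7, 1.1, 1.1]
width: 29.3
```

```bash
python3 c.py row 0 0 0 0 -.03 0.16; python3 o.py
```

```text
cmd [ 595.06 -198.03   70.57] yaw y -7.5 z [ 0.  0. -1.]
{'t': 10.85, 'ee_pos': [594.347, -197.909, 70.492], 'contact_force': [-4.659, 1.078, 1.098], 'moment': [-0.117, 0.859, 0.255], 'width': 29.279}
yaw -7.47 z [-1.5e-03  1.0e-04 -1.0e+00] jp [-19.5  36.4  97.9  -0.   45.8 -12. ]
```

Request:
carry_out:
  targets:
    - [0, 0, 0, 0, 0, 0.04, 0]
    - [0, 0, 0, 0, 0, 0.08, 0]
    - [0, 0, 0, 0, 0, 0.12, 0]
    - [0, 0, 0, 0, 0, 0.12, 0]

```text
t: 11.18
ee_pos: [594.4, -197.9, 66.9]
eef_rot: [[0.13, 0.991, -0.002], [0.991, -0.13, 0.0], [0.0, -0.002, -1.0]]
contact_force: [-4.8, -0.5, -3.4]
width: 29.3
```

Request:
carry_out:
  targets:
    - [0, 0, 0, 0, 0, 0.04, 0]
    - [0, 0, 0, 0, 0, 0.08, 0]
    - [0, 0, 0, 0, 0, 0.1, 0]
    - [0, 0, 0, 0, 0, 0.1, 0]

```text
t: 11.52
ee_pos: [594.4, -197.9, 64.3]
eef_rot: [[0.131, 0.991, -0.001], [0.991, -0.131, 0.0], [0.0, -0.002, -1.0]]
contact_force: [-4.7, -1.3, -7.8]
width: 29.6
```

```bash
python3 c.py row 0 0 0 0 0 0.22; python3 o.py
```

```text
cmd [ 595.06 -198.03   65.07] yaw y -7.5 z [ 0.  0. -1.]
{'t': 11.517, 'ee_pos': [594.421, -197.894, 64.277], 'contact_force': [-4.676, -1.287, -7.797], 'moment': [-0.252, 0.752, 0.254], 'width': 29.605}
yaw -7.5 z [-1.5e-03  4.0e-04 -1.0e+00] jp [-19.5  36.9  98.   -0.   45.2 -12. ]
```

Past the rollers: they now pull the axle down. Finish to the floor.

Request:
carry_out:
  targets:
    - [0, 0, 0, 0, -0.01, 0.03, 0]
    - [0, 0, 0, 0, -0.02, 0.06, 0]
    - [0, 0, 0, 0, -0.02, 0.06, 0]
    - [0, 0, 0, 0, -0.02, 0.06, 0]

```text
t: 11.85
ee_pos: [594.7, -197.9, 63.5]
eef_rot: [[0.131, 0.991, 0.0], [0.991, -0.131, 0.0], [0.0, 0.0, -1.0]]
contact_force: [-2.3, -1.2, -7.0]
width: 29.4
```

Request:
carry_out:
  targets:
    - [0, 0, 0, 0, 0, 0.02, 0]
    - [0, 0, 0, 0, 0, 0.05, 0]
    - [0, 0, 0, 0, 0, 0.05, 0]
    - [0, 0, 0, 0, 0, 0.05, 0]

```text
t: 12.18
ee_pos: [595.0, -198.0, 63.0]
eef_rot: [[0.13, 0.991, 0.001], [0.991, -0.13, -0.0], [-0.0, 0.001, -1.0]]
contact_force: [-5.1, 0.9, 1.1]
width: 29.3
```

```bash
python3 c.py row 0 0 0 0 -0.02 0.11; python3 o.py
```

```text
cmd [ 594.57 -197.96   62.32] yaw y -7.5 z [ 0.  0. -1.]
{'t': 12.183, 'ee_pos': [595.026, -198.011, 63.009], 'contact_force': [-5.067, 0.899, 1.11], 'moment': [0.121, 0.679, 0.256], 'width': 29.325}
yaw -7.49 z [ 1.e-03 -3.e-04 -1.e+00] jp [-19.5  37.   98.    0.   44.9 -12. ]
```

Request:
carry_out:
  targets:
    - [0, 0, 0, 0, 0, 0.02, 0]
    - [0, 0, 0, 0, 0, 0.03, 0]
    - [0, 0, 0, 0, 0, 0.03, 0]

```text
t: 12.43
ee_pos: [595.1, -198.0, 62.9]
eef_rot: [[0.131, 0.991, 0.001], [0.991, -0.131, -0.0], [-0.0, 0.001, -1.0]]
contact_force: [-6.5, 1.0, 8.3]
width: 29.3
```

```bash
python3 c.py row 0 0 0 0 0 0.03; python3 o.py; python3 - <<'E'
from h import *
for n,r in(("scene",(225,190,365,310)),("top",(330,120,440,210))):
    i=arm.capture(n)[r[1]:r[3],r[0]:r[2],::-1];cv2.imwrite(f"pics/{n}4.png",cv2.resize(i,None,fx=5,fy=5,interpolation=cv2.INTER_CUBIC))
E
```

```text
cmd [ 594.57 -197.96   61.57] yaw y -7.5 z [ 0.  0. -1.]
{'t': 12.433, 'ee_pos': [595.054, -198.028, 62.939], 'contact_force': [-6.534, 1.036, 8.285], 'moment': [0.303, 1.056, 0.154], 'width': 29.331}
yaw -7.5 z [ 1.e-03 -3.e-04 -1.e+00] jp [-19.5  37.   98.    0.   44.9 -12. ]
```

View pics/scene4.png

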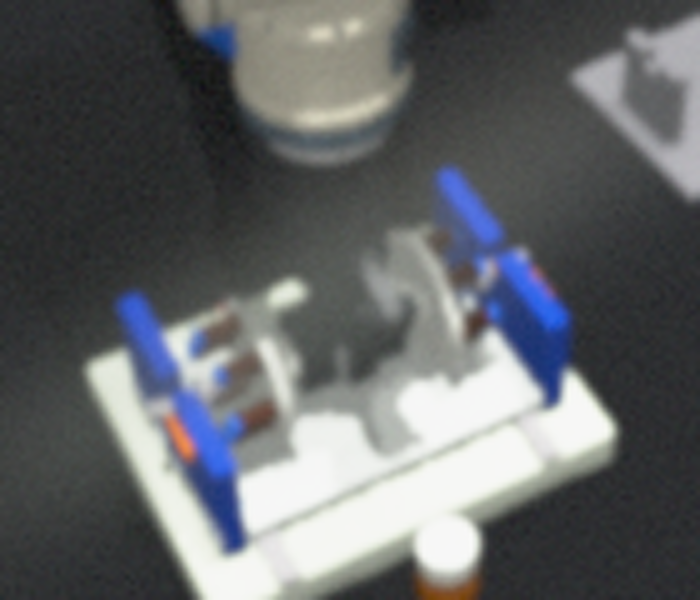

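Both ends show in the slots (scene crop (165,405) and (490,270)), and the floor is felt stiff at axis ≈80. Ease the pressure and release.

Request:
carry_out:
  targets:
    - [0, 0, 0, 0, 0, -0.03, 0]
    - [0, 0, 0, 0, 0, -0.03, 0]
    - [0, 0, 0, 0, 0, -0.03, 36]
    - [0, 0, 0, 0, 0, -0.03, 40]
    - [0, 0, 0, 0, 0, -0.03, 50]
    - [0, 0, 0, 0, 0, -0.03, 70]
    - [0, 0, 0, 0, 0, -0.03, 100]
    - [0, 0, 0, 0, 0, -0.03, 100]
    - [0, 0, 0, 0, 0, -0.03, 100]
    - [0, 0, 0, 0, 0, -0.03, 100]

```text
t: 13.37
ee_pos: [594.7, -198.0, 62.3]
eef_rot: [[0.131, 0.991, 0.0], [0.991, -0.131, -0.0], [-0.0, 0.0, -1.0]]
contact_force: [-0.8, -0.2, 0.3]
width: 85.3
```

```bash
python3 c.py row 0 0 0 0 0 -0.03; python3 o.py
```

```text
cmd [ 594.57 -197.96   62.32] yaw y -7.5 z [ 0.  0. -1.]
{'t': 13.367, 'ee_pos': [594.698, -198.0, 62.32], 'contact_force': [-0.782, -0.153, 0.29], 'moment': [-0.02, -0.012, -0.058], 'width': 85.326}
yaw -7.5 z [ 2.e-04 -1.e-04 -1.e+00] jp [-19.5  37.1  98.1   0.   44.9 -12. ]
```

Released with no load on the tool. Raise straight up, then pull back for a clear look.

Request:
carry_out:
  targets:
    - [0, 0, 0, 0, 0, -0.5, 100]
    - [0, 0, 0, 0, 0, -1.2, 100]
    - [0, 0, 0, 0, 0, -2.4, 100]
    - [0, 0, 0, 0, 0, -3.6, 100]
    - [0, 0, 0, 0, 0, -4.8, 100]
    - [0, 0, 0, 0, 0, -6, 100]
    - [0, 0, 0, 0, 0, -6.5, 100]
    - [0, 0, 0, 0, 0, -6.5, 100]

```text
t: 14.03
ee_pos: [596.6, -198.7, 229.4]
eef_rot: [[0.131, 0.991, 0.007], [0.991, -0.131, -0.003], [-0.002, 0.007, -1.0]]
contact_force: [-0.2, 0.1, -0.1]
width: 85.6
```

Request:
carry_out:
  targets:
    - [0, 0, 0, 1.5, 0, 0, 100]
    - [0, 0, 0, 3, 0, 0, 100]
    - [0, 0, 0, 4.5, 0, 0, 100]
    - [0, 0, 0, 6, 0, 0, 100]
    - [0, 0, 0, 7.5, 0, 0, 100]
    - [0, 0, 0, 9, 0, 0, 100]
    - [0, 0, 0, 10, 0, 0, 100]
    - [0, 0, 0, 10, 0, 0, 100]
    - [0, 0, 0, 10, 0, 0, 100]

```text
t: 14.78
ee_pos: [626.3, 51.2, 223.2]
eef_rot: [[0.128, 0.992, -0.003], [0.992, -0.128, -0.0], [-0.001, -0.002, -1.0]]
contact_force: [-0.5, -0.4, -0.3]
width: 85.6
```

```bash
python3 o.py; python3 - <<'E'
from h import *
for n,r,f in(("scene",(235,210,355,310),6),("top",(330,125,430,210),7),("top",(100,50,500,300),2)):
    i=arm.capture(n)[r[1]:r[3],r[0]:r[2],::-1];cv2.imwrite(f"pics/{n}5_{f}.png",cv2.resize(i,None,fx=f,fy=f,interpolation=cv2.INTER_CUBIC))
E
```

```text
{'t': 14.783, 'ee_pos': [626.327, 51.197, 223.203], 'contact_force': [-0.507, -0.43, -0.348], 'moment': [0.011, 0.004, -0.02], 'width': 85.588}
yaw -7.34 z [-2.5e-03 -4.0e-04 -1.0e+00] jp [ 3.6 25.1 93.2 -0.  61.8 10.9]
```

View pics/scene5_6.png

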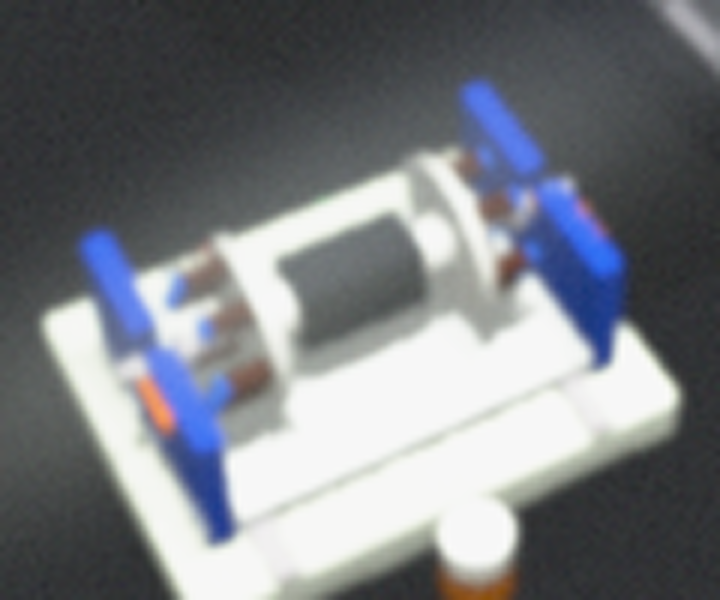

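View pics/top5_7.png

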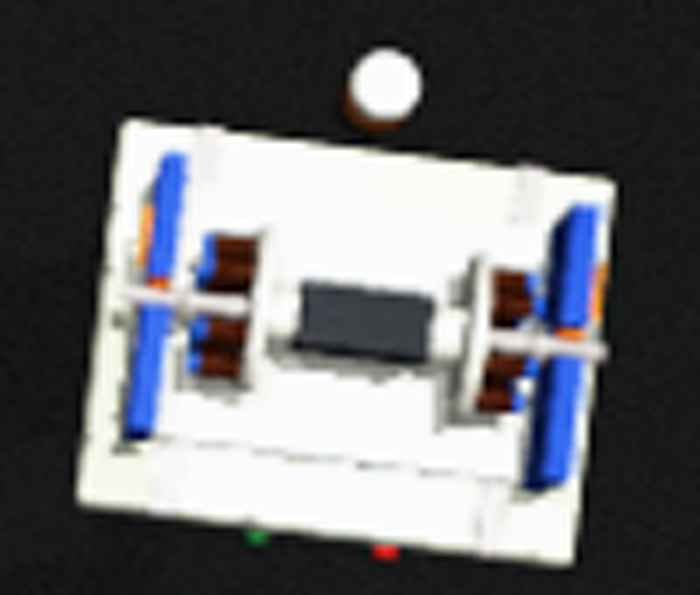

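View pics/top5_2.png

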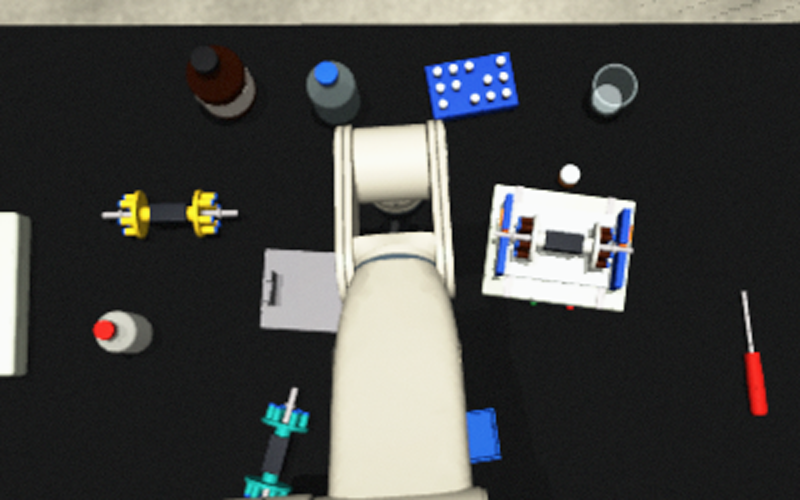

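Axle lies in both slots (top crop: (150,295) and (570,345)) with the orange roller showing just above it at each end in the same way. The jar, bottle, screwdriver and look-alikes are unmoved. Handing in.

```bash
python3 -c "
from cell import arm
print(arm.sign_off())"
```

```text
the job is handed in; nothing more can be done
None
```

I moved the vial rotor from the grey rest into the blue fork, pressed it past both rollers to the slot bottoms, let go, and handed the job in at about 15 s.

- **Finding the slots:** I touched the cheek tops at axle height 103 mm and slid the axle lightly towards +x until it found the slots. Contact put the fork centre about 3 mm further to +x than my first camera estimate.
- **Pressing home:** The axle met the rollers at about 93 mm, and past them they pulled it down. It stopped firmly at about 80 mm, the stated home height. Every force I read stayed under about 15 N, including the final press.
- **Last checks:** At the final press the load was shared between both ends. After release the tool carried no load. The pictures show the axle in both slots with a roller over each end, and I saw no shift in the jar, bottle, screwdriver or look-alikes. The top view also shows the arm clear of the rotor and stand.
- **What disagreed:** The scene camera's overlay sat a few mm off the top camera's, so I relied on the top view and on touch. The home height after release was judged from the pictures only, with no new measurement.

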